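# Right the tipped jar and close up the rows of a jar rack

### The job

One of the white buffer jars has tipped over in its lane of the two-lane jar rack. Stand it upright in that same lane again without knocking over any other jar. Then slide the follower of each lane up against its row until all three jars of the lane stand snug, one against the next, between the end stop and the follower, and leave the other things on the bench where they are.

Things in the scene. Friction and masses are not known exactly. Their poses are not given: they have to be found in the camera images.
- jar_rack: fixed two-lane jar rack: aluminium plate 168 x 380 mm. Origin on the bench under its centre; x across the lanes (centre lines of near and far lane at x = -48 and +48 mm), y along them. Lane floor 8 mm above the bench; lane 52 mm wide between 4 mm thick lips, tops 13 mm above the bench. Fixed end stop (63 mm high) at each lane's -y end, sliding follower at the +y end
- near_lane (a point): point on the floor of the near lane, on its centre line at the inner face of the end stop (rack x = -48, y = -180, z = 8 mm); axes as the rack's, so +y runs along the lane toward the follower
- far_lane (a point): the same point of the far lane (rack x = +48, y = -180, z = 8 mm)
- near_follower (a joint): near lane's follower, a sliding block 46 mm wide, 44 mm deep along the lane, which closes the row; stays where left, moves with about 2 N. Value in m: at 0 its jar-side face is 320 mm from the end stop; grows as it slides toward the stop (face at 320 mm minus value), at most 0.195. Face plate 44 mm high above the lane floor
- far_follower (a joint): far lane's follower, the same block and the same values
- near_grip (a point): point inside the near follower's blue grip block, on its centre line, 10 mm below its top, 52 mm above the bench. The grip is 22 mm wide across the lane, 16 mm along it, its top 62 mm above the bench; its centre is 24 mm behind the follower's jar-side face
- far_grip (a point): the same point of the far follower
- jar_tipped: the tipped jar, lying along one of the two lanes with its cap toward the follower. White plastic jar with screw cap, 46 mm in diameter and 84 mm high, about 120 g. Origin at the centre of its base, z axis along the jar to the cap
- jar_third: same kind of jar, standing as the third of the other lane; origin at the centre of its base, z up
- jar_near_1: same kind of jar, standing in the near lane next to the end stop
- jar_near_2: same kind of jar, standing second in the near lane
- jar_far_1: same kind of jar, standing in the far lane next to the end stop
- jar_far_2: same kind of jar, standing second in the far lane
- timer: loose white lab timer, 62 x 62 x 17 mm; bystander; origin under its centre
- tape_roll: loose roll of beige tape lying flat, 69 mm across, 18 mm high; bystander; origin under its centre
- petri_dish: loose petri dish, 72 mm across, 14 mm high; bystander; origin under its centre
- marker: loose black marker pen, 138 mm long, lying on the bench; bystander; origin under its centre

How it is judged:
By the outcome, as a careful person would: the job done as asked, in the order asked, and still so for the second after the job is handed in, with the robot touching nothing.
It also fails if it takes over 64 s, if anything falls off the work surface, if the arm or the gripper's body presses on something with over 40 N, if the wrist force passes 120 N, or if a joint passes its speed limit or range.

### The arm

A 6-joint arm with a two-finger parallel gripper is mounted at the origin on a cart in front of the work surface, level with it; the furniture and walls round the work are solid. World frame = base frame: x ahead of the robot, y to its left, z up, the work surface at z = 0. Lengths are in m, angles in rad, forces in N, time in s.
With the tool pointing down it reaches from about 0.425 to 0.95 m from the base axis. Payload 3.5 kg.
Tool frame: the origin (TCP) lies on the centre line of the jaws, within the pads' length; the fingertips stand 19 mm ahead of it and the grasp point (between the pads) is the TCP; z points along the fingers, y is the line along which they close (so a half turn about z gives the same grasp; the last joint's range is limited). The gripper opens to 85 mm and grips with 20 to 120 N. Pads are 22 mm wide; open, the fingers measure 114 mm over their backs; the gripper's body (76 mm by 85 mm) begins 54 mm behind the grasp point. The pads swing forward as they close: fully open they stand 13 mm farther back than shut.
Start: joints at [-1.462, 0.286, 1.577, -0, 1.279, -0.15], TCP at [0.173, -0.653, 0.25] pointing down, gripper open.
Joint ranges: [-2.77, 2.77], [-0.9, 2.22], [0.21, 2.48], [-1.53, 4.67], [0.24, 2.81], [-2.84, 2.84]. Speed limits (rad/s): [2.79, 2.79, 3.14, 3.14, 3.14, 3.14].

### API

Orientations are given as a unit quaternion [x, y, z, w].
In Python, from plant import ctrl, imaging gives the robot as it stands. The module is installed in compiled form; this text tells all that it offers.
- The arm moves only by the shell command python3 -m handwheel 'ROWS' [OPENING] [FORCE]. ROWS is JSON, one flat list of numbers, 6 for each row, row after row: the shift along the world's x, y, z in units of 150 mm (1.0 is 150 mm), then the turn, a rotation vector about the world's x, y, z in units of 90 degrees (1.0 is 90 degrees). In form: [tx, ty, tz, rx, ry, rz, tx, ty, tz, rx, ry, rz, ...]. A call has 1 to 5 rows; each row shifts and turns the commanded pose from where the row before left it; what a row does not reach is not made up. A row lasts 1/12 s, in which the tool goes at most 41.7 mm and 7.16 degrees, less where a joint would pass 70% of its speed; a pose out of reach is approached as far as the arm can. A call with a number of a shift or a turn outside -1 to 1 is refused whole. A call with a gripper value outside its range is refused whole. OPENING is the opening, from 0 (shut) to 1 (fully open), set as the call begins (- or left out, the last holds). The fingers move at their own pace and stop on an object; FORCE is the grip in N (left out, the last holds). Time passes only in rows, so rows that do not move let the fingers close. It gives the time, the measured TCP pose, the force, the opening and the grip force at its end, in the units of the state.
- ctrl.get_state(): the state, without advancing time (a new reading comes with each control period).
- imaging.read_camera(name): name is "scene" or "side" or "wrist"; returns (picture, depth): 400x640x3 uint8, blue, green, red; 400x640 float32, m along the optical axis (not along the pixel's ray), 0 where there is no reading.
- imaging.get_calibration(name): a dict with "fovy" (degrees; the focal length in pixels is half the picture's height over the tangent of half this angle, whatever the lens; pixels are square), "cx", "cy" (the principal point, pixels), "R" (3x3) and "t" (3): a world point X has camera coordinates R X + t. Camera axes: x right, y down, z forward; pixel columns grow to the right and rows downward; lengths in m; the calibration is good to about 2 mm. A picture is of the moment at which its call begins: read the wrist's pose just before it. get_calibration takes no time and is no camera call; for the wrist camera it gives the pose at the moment of the call.
- ctrl.sign_off(): hands the job in; it is judged then, once.
The state is a dict: "time": time; "qpos": joint angles; "dq": joint speeds; "joint_efforts": joint torques, N m; "eef_pos": TCP position; "tcp_rot": TCP orientation; "contact_force": force on the tool from outside, world axes, zero at the start; "wrist_torque": the same for the moment, N m; "opening": opening from 0.0 (shut) to 1.0 (fully open); "finger_force": force on a finger pad.
Only numpy, scipy, OpenCV 4.12 (cv2) and the standard library are available. Lean on these libraries where they do the work, as an engineer would, in place of code of your own. Each camera call takes 0.05 s, during which the arm holds its last target. There are 200 camera calls.

## Working session

There is one attempt and no reset: what is moved stays moved. The work goes in short steps, Python scripts to look and compute and a shell command to move; the robot and the scene stay as the last step left them, time stands still between calls to the robot, and variables do not carry over. Pictures are saved under pics/ and viewed, at most 10 in all, crops included, and the job is handed in when it is done.

```bash
mkdir -p pics; cat > h.py <<'E'
import numpy as np, cv2
from plant import ctrl, imaging
def cam(n):
    c=imaging.get_calibration(n); p,d=imaging.read_camera(n)
    f=200/np.tan(np.radians(c['fovy'])/2)
    v,u=np.mgrid[0:400,0:640]
    P=np.stack([(u-c['cx'])/f*d,(v-c['cy'])/f*d,d],-1)
    W=(P-np.array(c['t']))@np.array(c['R']); W[d==0]=np.nan
    return p,d,W,c
E
python3 - <<'E'
from h import *
for n in('scene','side'):
    p,d,W,c=cam(n); cv2.imwrite(f'pics/{n}0.png',p); np.save(f'{n}0.npy',W)
    print(n,c, np.nanmin(W[...,2]))
print(ctrl.get_state())
E
```

```text
scene {'fovy': 45.47392043035797, 'cx': 320.0732650950769, 'cy': 198.43734392550056, 'R': array([[-0.70058538, -0.71352065, -0.00827088],
       [-0.45466982,  0.45530051, -0.76549122],
       [ 0.54995953, -0.53253143, -0.64339318]]), 't': array([0.37890738, 0.23471854, 1.24481361])} -0.9222762729438715
side {'fovy': 56.799667151322296, 'cx': 317.82141116609745, 'cy': 199.9981620538482, 'R': array([[ 0.99921411, -0.03863217,  0.00887239],
       [-0.01252545, -0.52010353, -0.85401138],
       [ 0.03760688,  0.85322909, -0.52017867]]), 't': array([-0.49148125,  0.09653819,  0.93702542])} -0.9166987112429373
{'time': 0.1, 'qpos': array([-1.46199912e+00,  2.87112146e-01,  1.57806246e+00,  1.84989975e-06,
        1.27856589e+00, -1.49962236e-01]), 'dq': array([ 1.97523513e-04, -2.61853290e-03, -2.84528336e-03, -6.57583708e-04,
       -8.52361056e-05, -6.03523915e-04]), 'joint_efforts': array([ 5.97465169e-04, -4.07297194e+01, -2.93700600e+01, -1.32668965e-04,
        3.38522565e-03, -6.93377771e-06]), 'eef_pos': array([ 0.17271235, -0.65195253,  0.2490448 ]), 'tcp_rot': array([ 9.91641575e-01,  1.29018734e-01,  2.29877067e-05, -1.07367593e-03]), 'contact_force': array([-0.5874289 ,  0.10300241, -0.29604861]), 'wrist_torque': array([ 0.00090654,  0.06426221, -0.00129251]), 'finger_force': 0.0, 'opening': 0.9995006348695314}
```

View pics/scene0.png

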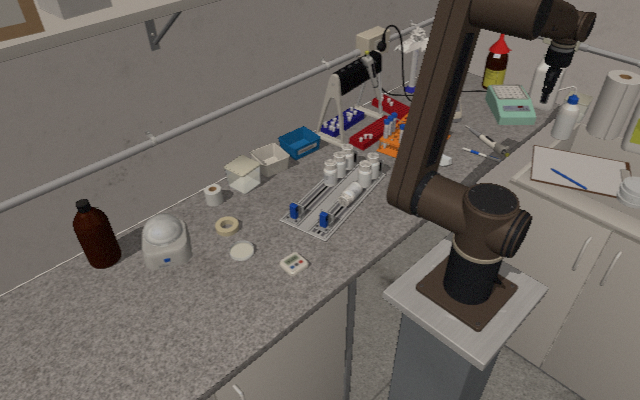

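View pics/side0.png

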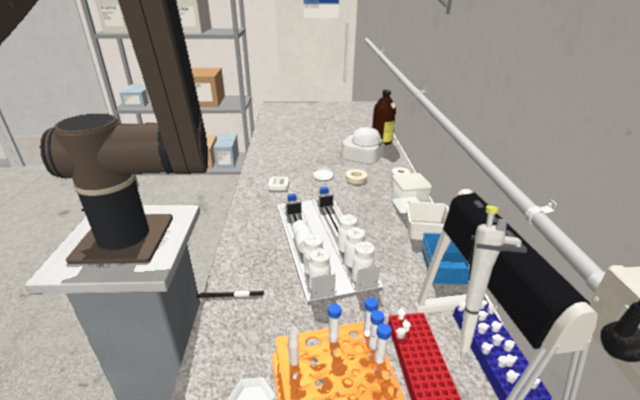

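The rack is at about scene pixel (335,195) and side pixel (325,245). The tipped jar is in the near lane, at scene (350,193) and side (303,232), with its cap toward the follower. The far lane has three jars standing. Next I'll make an orthographic map from the depth.

```bash
python3 - <<'E'
from h import *
W=[np.load(f'{n}0.npy') for n in('scene','side')]
I=[cv2.imread(f'pics/{n}0.png') for n in('scene','side')]
x0,x1,y0,y1=.3,.8,-.3,.4; s=800
out=[]
for w,im in zip(W,I):
    hsv=cv2.cvtColor(im,cv2.COLOR_BGR2HSV)
    m=(w[...,0]>x0)&(w[...,0]<x1)&(w[...,1]>y0)&(w[...,1]<y1)&(w[...,2]>-.02)&(w[...,2]<.14)
    q=w[m]; c=im[m]; o=np.argsort(q[:,2]); q=q[o]; c=c[o]
    img=np.zeros((560,400,3),np.uint8)
    for (x,y,z),cc in zip(q,c): cv2.circle(img,(int((y1-y)*s),int((x1-x)*s)) if 0 else (int((x-x0)*s),int((y1-y)*s)),1,cc.tolist(),-1)
    out.append(img)
    b=m&(hsv[...,0]>105)&(hsv[...,0]<130)&(hsv[...,1]>150)&(w[...,2]>.03)&(w[...,2]<.075)
    n,l,st,ce=cv2.connectedComponentsWithStats(b.astype(np.uint8))
    for i in range(1,n):
        if st[i,4]>10:
            p=w[l==i]; print('blue',ce[i].round(),st[i,4],np.median(p,0).round(3),p.min(0).round(3),p.max(0).round(3))
    z=w[m&(w[...,2]>.088)&(w[...,2]<.1)]
    print('caps',len(z)); 
    _,_=0,0
    g=np.zeros((400,640),np.uint8); g[m&(w[...,2]>.086)&(w[...,2]<.1)]=1
    n,l,st,ce=cv2.connectedComponentsWithStats(g)
    for i in range(1,n):
        if st[i,4]>10:
            p=w[l==i]; print(' cap',ce[i].round(),st[i,4],p.mean(0).round(3),p.min(0).round(3),p.max(0).round(3))
    print('bench z',np.nanmedian(w[m&(w[...,2]<.01)][:,2]))
cv2.imwrite('pics/top.png',np.hstack(out))
E
```

```text
blue [293. 209.] 77 [0.509 0.144 0.05 ] [0.498 0.133 0.031] [0.522 0.149 0.064]
blue [323. 218.] 81 [0.418 0.108 0.05 ] [0.406 0.097 0.03 ] [0.431 0.113 0.064]
caps 386
 cap [322. 117.] 14 [ 0.773 -0.24   0.093] [ 0.767 -0.251  0.088] [ 0.781 -0.233  0.098]
 cap [341. 124.] 14 [ 0.689 -0.253  0.091] [ 0.683 -0.261  0.086] [ 0.696 -0.244  0.098]
 cap [347. 147.] 73 [ 0.576 -0.164  0.091] [ 0.558 -0.189  0.086] [ 0.599 -0.146  0.096]
 cap [339. 155.] 79 [ 0.565 -0.113  0.091] [ 0.548 -0.136  0.086] [ 0.586 -0.094  0.096]
 cap [369. 160.] 169 [ 0.476 -0.159  0.091] [ 0.453 -0.209  0.086] [ 0.502 -0.116  0.096]
 cap [331. 163.] 86 [ 0.554 -0.06   0.091] [ 0.534 -0.079  0.086] [ 0.574 -0.041  0.096]
bench z 4.4365004160233965e-05
blue [324. 190.] 32 [0.514 0.133 0.058] [0.505 0.129 0.05 ] [0.522 0.135 0.064]
blue [291. 197.] 33 [0.422 0.096 0.058] [0.416 0.093 0.048] [0.433 0.1   0.064]
caps 973
 cap [348. 220.] 168 [ 0.558 -0.066  0.092] [ 0.538 -0.082  0.086] [ 0.577 -0.043  0.096]
 cap [355. 233.] 191 [ 0.568 -0.118  0.092] [ 0.549 -0.135  0.086] [ 0.588 -0.094  0.095]
 cap [313. 240.] 198 [ 0.475 -0.14   0.092] [ 0.456 -0.156  0.086] [ 0.495 -0.118  0.095]
 cap [364. 248.] 214 [ 0.581 -0.169  0.092] [ 0.562 -0.186  0.086] [ 0.6   -0.147  0.095]
 cap [319. 255.] 233 [ 0.487 -0.191  0.092] [ 0.468 -0.209  0.086] [ 0.506 -0.164  0.096]
 cap [429. 276.] 53 [ 0.691 -0.257  0.093] [ 0.687 -0.263  0.086] [ 0.699 -0.248  0.1  ]
bench z 0.0012539357688952481
```

View pics/top.png

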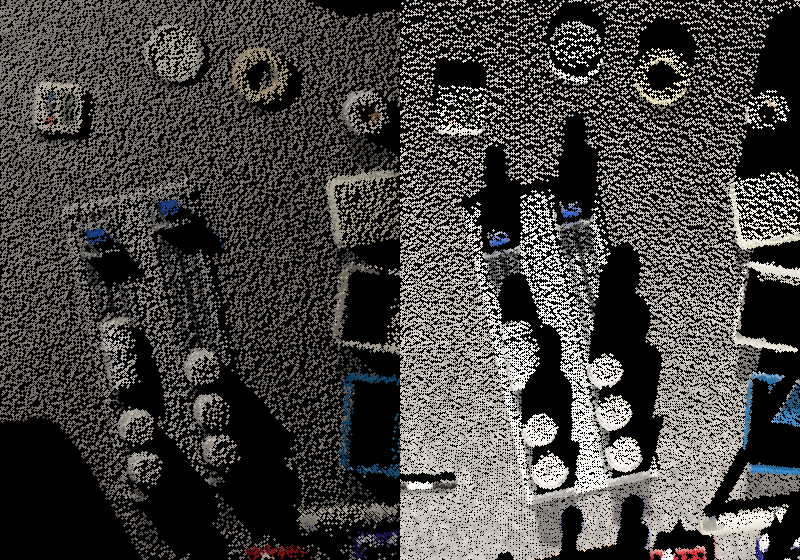

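```bash
python3 - <<'E'
from h import *
a=np.radians(12.8); u=np.array([-np.sin(a),np.cos(a)]); v=np.array([np.cos(a),np.sin(a)])
for n in('scene','side'):
    w=np.load(f'{n}0.npy').reshape(-1,3); w=w[~np.isnan(w[:,0])]
    s=w[:,:2]@u; t=w[:,:2]@v; z=w[:,2]
    def pr(nm,m):
        print(n,nm,m.sum(), 's',np.percentile(s[m],[1,50,99]).round(4),'t',np.percentile(t[m],[1,50,99]).round(4),'z',np.percentile(z[m],[1,50,99]).round(3))
    box=(s>-.36)&(s<.15)&(t>.38)&(t<.6)
    pr('stop',box&(z>.05)&(z<.066)&(s<-.275+.0)&(s>-.34))
    for t0 in(.431,.527):
        L=abs(t-t0)<.03
        pr('follplate',L&(s>-.05)&(s<.12)&(z>.03)&(z<.056))
        pr('grip',L&(s>-.05)&(s<.12)&(z>.058)&(z<.066))
    L=abs(t-.431)<.03
    pr('jar',L&(s>-.215)&(s<-.05)&(z>.045)&(z<.06))
    pr('jarlow',L&(s>-.215)&(s<-.05)&(z>.02)&(z<.06))
    # lip edges: t histogram of plate at z 0.004..0.016 in the s range of the empty rack
    pr('plate',(s>-.3)&(s<.12)&(t>.36)&(t<.62)&(z>.005)&(z<.015))
    jj=L&(s>-.2)&(s<-.05)
    for k in np.arange(-.2,-.05,.01):
        q=jj&(abs(s-k)<.005); 
        if q.sum()>3: print(k.round(3),q.sum(),z[q].max().round(3),end='; ')
    print()
E
```

```text
scene stop 73 s [-0.3247 -0.2889 -0.2751] t [0.4069 0.4209 0.5192] z [0.051 0.059 0.066]
scene follplate 108 s [-0.0163  0.0072  0.018 ] t [0.4103 0.4263 0.4524] z [0.031 0.045 0.055]
scene grip 30 s [-0.0002  0.0091  0.014 ] t [0.4222 0.4316 0.4432] z [0.058 0.061 0.064]
scene follplate 98 s [-0.0003  0.0207  0.0316] t [0.5077 0.5219 0.5487] z [0.03  0.044 0.055]
scene grip 27 s [0.0151 0.0233 0.0308] t [0.5162 0.5272 0.5379] z [0.058 0.061 0.064]
scene jar 185 s [-0.2143 -0.1397 -0.0987] t [0.412  0.428  0.4467] z [0.045 0.05  0.056]
scene jarlow 360 s [-0.2145 -0.1321 -0.0967] t [0.4074 0.4228 0.4482] z [0.022 0.045 0.056]
scene plate 2320 s [-0.2884 -0.0809  0.0521] t [0.3961 0.4833 0.5625] z [0.005 0.009 0.014]
-0.2 11 0.017; -0.19 14 0.015; -0.18 33 0.054; -0.17 44 0.056; -0.16 44 0.056; -0.15 43 0.055; -0.14 41 0.056; -0.13 59 0.055; -0.12 48 0.054; -0.11 59 0.054; -0.1 137 0.051; -0.09 45 0.047; -0.08 49 0.014; -0.07 44 0.019; -0.06 42 0.014; -0.05 11 0.013; 
side stop 481 s [-0.3236 -0.3202 -0.29  ] t [0.4104 0.4581 0.5518] z [0.05  0.059 0.066]
side follplate 169 s [-0.0185
[... 155 characters left out ...]
de follplate 155 s [-0.0033  0.001   0.0261] t [0.5093 0.5297 0.554 ] z [0.03  0.046 0.055]
side grip 31 s [0.013  0.0182 0.0278] t [0.5204 0.5308 0.5404] z [0.058 0.063 0.065]
side jar 241 s [-0.1817 -0.1441 -0.1014] t [0.4147 0.4274 0.4489] z [0.045 0.051 0.055]
side jarlow 369 s [-0.1829 -0.1491 -0.1014] t [0.4095 0.4222 0.4508] z [0.023 0.049 0.055]
side plate 2597 s [-0.2971 -0.108   0.0445] t [0.3989 0.4873 0.5589] z [0.007 0.009 0.015]
-0.2 9 0.014; -0.19 24 0.015; -0.18 104 0.055; -0.17 59 0.055; -0.16 58 0.058; -0.15 61 0.056; -0.14 56 0.055; -0.13 54 0.055; -0.12 41 0.053; -0.11 49 0.051; -0.1 27 0.052; -0.09 14 0.014; -0.08 14 0.014; -0.07 16 0.015; -0.06 20 0.015; -0.05 13 0.015;
```

```bash
H="python3 -m handwheel"
$H '[0.165,0.202,0,0,0,0.0515, 0.165,0.202,0,0,0,0.0515, 0.165,0.202,0,0,0,0.0515, 0.165,0.202,0,0,0,0.0515, 0.165,0.202,0,0,0,0.0515]' 1 40
$H '[0.165,0.202,0,0,0,0.0515, 0.165,0.202,0,0,0,0.0515, 0.165,0.202,0,0,0,0.0515, 0.165,0.202,0,0,0,0.0515, 0.165,0.202,0,0,0,0.0515]'
$H '[0.023,0.234,0,0,0,0.0515, 0.023,0.234,0,0,0,0.0515, 0.023,0.234,0,0,0,0.0515, 0.023,0.234,0,0,0,0.0515, 0.023,0.234,0,0,0,0.0515]'
$H '[0.023,0.234,0,0,0,0.0515, 0.023,0.234,0,0,0,0.0515, 0.023,0.234,0,0,0,0.0515, 0.023,0.234,0,0,0,0.0515, 0,0,0,0,0,0]'
python3 - <<'E'
from h import *
from scipy.spatial.transform import Rotation as R
s=ctrl.get_state(); print(s['qpos'].round(3),s['eef_pos'].round(4)); print(R.from_quat(s['tcp_rot']).as_matrix().round(3))
p,d,W,c=cam('wrist'); cv2.imwrite('pics/w1.png',p); np.save('w1.npy',W)
E
```

```text
time: 0.52
eef_pos: [0.2971, -0.4992, 0.2496]
tcp_rot: [0.945, 0.327, 0.0, -0.001]
contact_force: [0.9, -0.3, 0.1]
opening: 1.001
finger_force: 0.0
time: 0.93
eef_pos: [0.421, -0.3476, 0.2499]
tcp_rot: [0.86, 0.511, -0.0, -0.0]
contact_force: [1.0, -0.2, 0.1]
opening: 1.002
finger_force: 0.0
time: 1.35
eef_pos: [0.4371, -0.1721, 0.2498]
tcp_rot: [0.74, 0.673, -0.0, -0.0]
contact_force: [-0.3, -0.3, -0.2]
opening: 0.998
finger_force: 0.0
time: 1.77
eef_pos: [0.4508, -0.0287, 0.2499]
tcp_rot: [0.62, 0.785, 0.001, -0.001]
contact_force: [-0.2, 0.2, 0.5]
opening: 0.997
finger_force: 0.0
[-2.900e-01 -2.260e-01  2.102e+00  2.000e-03  1.267e+00 -5.240e-01] [ 0.4508 -0.0287  0.2499]
[[-0.231  0.973 -0.001]
 [ 0.973  0.231  0.003]
 [ 0.003  0.    -1.   ]]
```

View pics/w1.png

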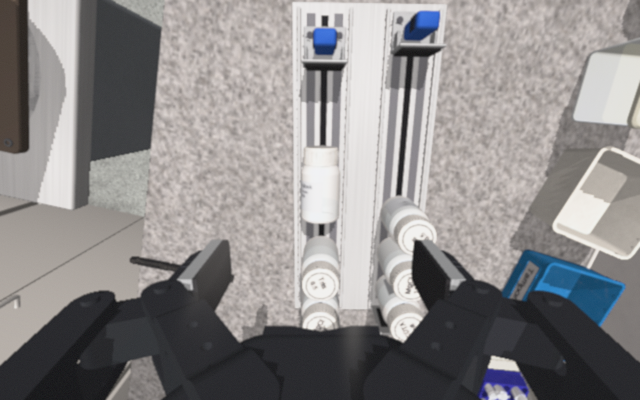

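The wrist picture shows the tipped jar at (320,185) with its cap up-lane. The near grip is at (325,40) and the far grip at (423,25). The lanes run vertically in the image. I'll refine the positions from this view.

```bash
python3 - <<'E'
from h import *
W=np.load('w1.npy'); im=cv2.imread('pics/w1.png'); hsv=cv2.cvtColor(im,cv2.COLOR_BGR2HSV)
z=W[...,2]; b=(hsv[...,0]>105)&(hsv[...,0]<130)&(hsv[...,1]>150)&(z>.055)&(z<.07)
for nm,c in(('n',slice(300,350)),('f',slice(390,450))):
    m=np.zeros_like(b); m[0:70,c]=b[0:70,c]; q=W[m]; print(nm,m.sum(),q.mean(0).round(4),q.min(0).round(3),q.max(0).round(3))
# jar: points z>.03 in region
m=np.zeros_like(b); m[135:235,290:350]=1; m&=(z>.022)&(z<.07); q=W[m]
xy=q[:,:2]; c=xy.mean(0); e=np.linalg.svd(xy-c,full_matrices=False)[2][0]; e=e*np.sign(e[1]); print('axis',np.degrees(np.arctan2(-e[0],e[1])))
r=cv2.minAreaRect((xy*1000).astype(np.float32)); print('rect mm',r,'ztop',np.percentile(q[:,2],[50,99]))
# rack ridge edges: white plate centre strip between lanes
for a in(12.3,12.8,13.3):
    A=np.radians(a);u=np.array([-np.sin(A),np.cos(A)]);v=np.array([np.cos(A),np.sin(A)])
    s=W[...,:2]@u;t=W[...,:2]@v
    row=[]
    for k in np.arange(-.2,.05,.03):
        g=(abs(s-k)<.015)&(t>.36)&(t<.6)&(z>.0035)&(z<.02); row.append((t[g].min().round(4),t[g].max().round(4)))
    print(a,row)
    print(' jar s',np.percentile(xy@u,[1,99]).round(4),'t',np.percentile(xy@v,[1,50,99]).round(4))
    for i,(R0,R1,C0,C1) in {'n2':(235,300,295,345),'f3':(195,255,375,440)}.items():
        k=np.zeros_like(b);k[R0:R1,C0:C1]=1;k&=(z>.087)&(z<.1);print(i,k.sum(),s[k].min().round(4),s[k].max().round(4),t[k].min().round(4),t[k].max().round(4))
E
```

```text
n 382 [0.4221 0.1024 0.0613] [0.411 0.095 0.056] [0.433 0.111 0.064]
f 408 [0.5108 0.1381 0.0612] [0.5   0.131 0.055] [0.522 0.147 0.064]
axis 12.361876541278448
rect mm ((451.028564453125, -41.389373779296875), (45.420108795166016, 84.82401275634766), 12.990966796875) ztop [0.048712   0.05392752]
12.3 [(np.float64(0.3983), np.float64(0.5235)), (np.float64(0.3986), np.float64(0.5659)), (np.float64(0.3988), np.float64(0.5662)), (np.float64(0.399), np.float64(0.566)), (np.float64(0.3979), np.float64(0.5662)), (np.float64(0.3981), np.float64(0.5658)), (np.float64(0.3983), np.float64(0.5659)), (np.float64(0.3984), np.float64(0.566)), (np.float64(0.3976), np.float64(0.5657))]
 jar s [-0.1771 -0.0944] t [0.4105 0.4319 0.4538]
n2 1023 -0.2506 -0.212 0.414 0.4534
f3 876 -0.1961 -0.1579 0.5107 0.5494
12.8 [(np.float64(0.3965), np.float64(0.5217)), (np.float64(0.397), np.float64(0.5647)), (np.float64(0.3975), np.float64(0.565)), (np.float64(0.3979), np.float64(0.5651)), (np.float64(0.3972), np.float64(0.5656)), (np.float64(0.3975), np.float64(0.5656)), (np.float64(0.398), np.float64(0.5653)), (np.float64(0.3985), np.float64(0.566)), (np.float64(0.3979), np.float64(0.5657))]
 jar s [-0.1808 -0.0981] t [0.4093 0.4309 0.4525]
n2 1023 -0.2544 -0.2158 0.4119 0.4513
f3 876 -0.2006 -0.1626 0.5091 0.5478
13.3 [(np.float64(0.3946), np.float64(0.5626)), (np.float64(0.3955), np.float64(0.5633)), (np.float64(0.3963), np.float64(0.5637)), (np.float64(0.397), np.float64(0.5642)), (np.float64(0.3965), np.float64(0.5648)), (np.float64(0.3971), np.float64(0.5652)), (np.float64(0.3979), np.float64(0.5651)), (np.float64(0.3986), np.float64(0.566)), (np.float64(0.3981), np.float64(0.5661))]
 jar s [-0.1846 -0.1019] t [0.4077 0.43   0.451 ]
n2 1023 -0.2582 -0.2195 0.4099 0.4492
f3 876 -0.2052 -0.1672 0.5075 0.5462
```

```bash
python3 - <<'E'
from h import *
from scipy.spatial.transform import Rotation as R
s=ctrl.get_state();c=imaging.get_calibration('wrist');C=-np.array(c['R']).T@c['t']
T=R.from_quat(s['tcp_rot']).as_matrix();print(T.T@(C-s['eef_pos']), T.T@np.array(c['R'])[2])
E
python3 -m handwheel '[-0.0085,-0.026,-0.2,0,0,-0.0106, 0,0,-0.1,-0.0697,-0.0153,0, 0,0,-0.1,-0.0697,-0.0153,0, 0,0,-0.1,-0.0697,-0.0153,0, 0,0,-0.1,-0.0697,-0.0153,0]'
python3 -m handwheel '[0,0,0,-0.0697,-0.0153,0, 0,0,0,-0.0697,-0.0153,0, 0,0,0,-0.0697,-0.0153,0, 0,0,0,0,0,0]'
python3 - <<'E'
from h import *
from scipy.spatial.transform import Rotation as R
s=ctrl.get_state(); print(s['qpos'].round(3),s['eef_pos'].round(4)); print(R.from_quat(s['tcp_rot']).as_matrix().round(3))
p,d,W,c=cam('side'); cv2.imwrite('pics/s2.png',p)
E
```

```text
[ 0.06632558 -0.0009921  -0.12351702] [-2.62016646e-01 -7.25464786e-05  9.65063351e-01]
time: 2.23
eef_pos: [0.4504, -0.0387, 0.1604]
tcp_rot: [0.614, 0.756, -0.14, 0.177]
contact_force: [-0.0, 0.6, -0.7]
opening: 0.996
finger_force: 0.0
time: 2.57
eef_pos: [0.4481, -0.0371, 0.1573]
tcp_rot: [0.58, 0.719, -0.241, 0.297]
contact_force: [-1.0, 0.2, -0.7]
opening: 1.0
finger_force: 0.0
[ 0.051 -0.054  2.274 -0.954  1.027  0.405] [ 0.4481 -0.0371  0.1573]
[[-0.149  0.978  0.148]
 [ 0.691  0.21  -0.691]
 [-0.707 -0.001 -0.707]]
```

View pics/s2.png

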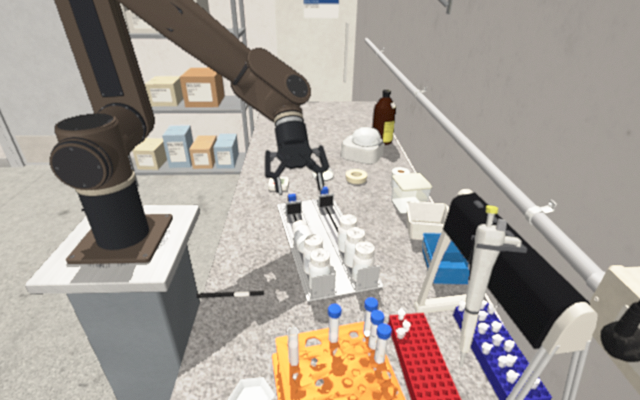

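The tool is above the near lane at (297,165), tilted with its body toward the follower. I'll ease the tilt to 38° so the camera clears the grip, then descend.

```bash
H="python3 -m handwheel"
$H '[0.014,0.007,-0.1,0.076,0.0167,0, 0,0,-0.15,0,0,0, 0,0,-0.15,0,0,0, 0,0,-0.15,0,0,0, 0,0,0,0,0,0]'
$H '[0,0,-0.1,0,0,0, 0,0,0,0,0,0]'
python3 - <<'E'
from h import *
from scipy.spatial.transform import Rotation as R
s=ctrl.get_state(); print(s['qpos'].round(3),s['eef_pos'].round(4)); print(R.from_quat(s['tcp_rot']).as_matrix().round(3))
E
```

```text
time: 3.03
eef_pos: [0.4498, -0.0377, 0.0746]
tcp_rot: [0.596, 0.735, -0.204, 0.25]
contact_force: [-1.6, -0.4, 0.6]
opening: 0.999
finger_force: 0.0
time: 3.2
eef_pos: [0.4517, -0.0374, 0.0622]
tcp_rot: [0.596, 0.734, -0.203, 0.253]
contact_force: [-1.2, 0.2, 0.2]
opening: 1.002
finger_force: 0.0
[-0.     0.115  2.286 -0.94   0.837  0.481] [ 0.4517 -0.0374  0.0622]
[[-0.161  0.978  0.129]
 [ 0.773  0.206 -0.6  ]
 [-0.614  0.003 -0.79 ]]
```

```bash
H="python3 -m handwheel"
$H '[-0.01,0.009,-0.08,0,0,0, 0,0,-0.075,0,0,0, 0,0,0,0,0,0]'
$H '[0,0,0,0,0,0, 0,0,0,0,0,0, 0,0,0,0,0,0, 0,0,0,0,0,0, 0,0,0,0,0,0]' 0 30
$H '[0,0,0,0,0,0, 0,0,0,0,0,0, 0,0,0,0,0,0, 0,0,0,0,0,0, 0,0,0,0,0,0]'
```

```text
time: 3.45
eef_pos: [0.4504, -0.0356, 0.0396]
tcp_rot: [0.596, 0.734, -0.203, 0.253]
contact_force: [0.4, 0.1, 0.3]
opening: 0.998
finger_force: 0.0
time: 3.87
eef_pos: [0.4515, -0.0352, 0.041]
tcp_rot: [0.596, 0.734, -0.203, 0.255]
contact_force: [-1.6, 1.6, 5.3]
opening: 0.509
finger_force: 30.2
time: 4.28
eef_pos: [0.4515, -0.0352, 0.041]
tcp_rot: [0.595, 0.734, -0.203, 0.255]
contact_force: [-1.6, 1.9, 7.3]
opening: 0.509
finger_force: 30.2
```

```bash
H="python3 -m handwheel"
$H '[0,0,0.15,0,0,0, 0,0,0.2,0,0,0, 0,0,0.2,0,0,0, 0,0,0.15,0,0,0, 0,0,0,0,0,0]' 0 50
$H '[-0.0067,0.0306,0,0.0697,0.0153,0, -0.0067,0.0306,0,0.0697,0.0153,0, -0.0067,0.0306,0,0.0697,0.0153,0, -0.0067,0.0306,0,0.0697,0.0153,0, -0.0067,0.0306,0,0.0697,0.0153,0]'
$H '[-0.0067,0.0306,0,0.0697,0.0153,0, -0.0067,0.0306,0,0.0697,0.0153,0, -0.0067,0.0306,0,0.0697,0.0153,0, -0.0067,0.0306,0,0.0697,0.0153,0, -0.0067,0.0306,0,0.0697,0.0153,0]'
$H '[0,0,0,0.0697,0.0153,0, 0,0,0,0.0697,0.0153,0, 0,0,0,0.0697,0.0153,0, 0,0,0,0.0697,0.0153,0, 0,0,0,0,0,0]'
python3 - <<'E'
from h import *
from scipy.spatial.transform import Rotation as R
p,d,W,c=cam('side'); cv2.imwrite('pics/s3.png',cv2.resize(p[140:320,200:440],None,fx=3,fy=3)); np.save('s3.npy',W)
s=ctrl.get_state(); print(s['qpos'].round(3),s['eef_pos'].round(4)); print(R.from_quat(s['tcp_rot']).as_matrix().round(3))
E
```

```text
time: 4.7
eef_pos: [0.4537, -0.035, 0.1499]
tcp_rot: [0.596, 0.734, -0.2, 0.258]
contact_force: [1.6, 0.0, -1.4]
opening: 0.503
finger_force: 50.9
time: 5.12
eef_pos: [0.4451, -0.0115, 0.1439]
tcp_rot: [0.629, 0.776, -0.03, 0.038]
contact_force: [0.2, -0.4, -2.7]
opening: 0.504
finger_force: 50.9
time: 5.53
eef_pos: [0.4402, 0.0108, 0.144]
tcp_rot: [0.613, 0.756, 0.143, -0.18]
contact_force: [-0.5, -1.1, -1.2]
opening: 0.502
finger_force: 50.9
time: 5.95
eef_pos: [0.4394, 0.0099, 0.1412]
tcp_rot: [0.568, 0.696, 0.273, -0.345]
contact_force: [-0.9, -0.5, -2.9]
opening: 0.502
finger_force: 51.0
[-0.536  0.181  2.109  0.612  1.572 -0.975] [0.4396 0.0103 0.1419]
[[-0.119  0.978 -0.17 ]
 [ 0.604  0.208  0.77 ]
 [ 0.788 -0.011 -0.615]]
```

View pics/s3.png

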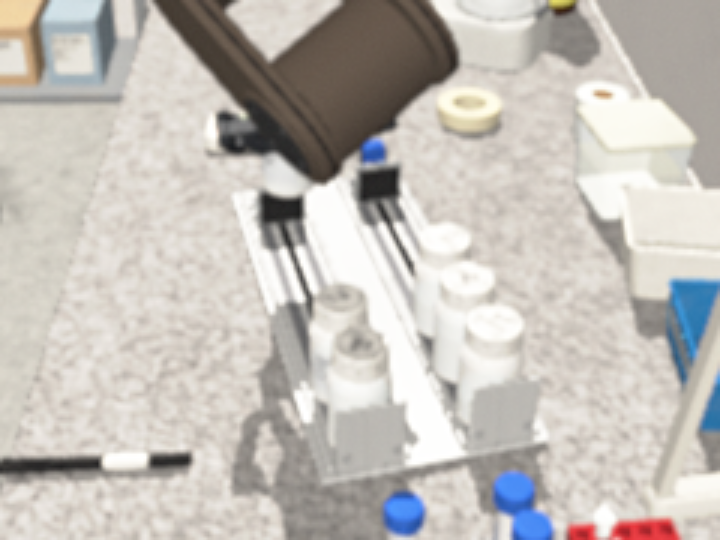

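The jar is held upright above the near lane, partly hidden by the wrist, at crop (285,175). Before lowering I'll check the jar and the wrist clearance in the depth.

```bash
python3 - <<'E'
from h import *
A=np.radians(12.4);u=np.array([-np.sin(A),np.cos(A)]);v=np.array([np.cos(A),np.sin(A)])
p,d,W,c=cam('scene'); cv2.imwrite('pics/c4.png',cv2.resize(p[110:270,250:450],None,fx=3.5,fy=3.5)); np.save('c4.npy',W)
for w in(W,np.load('s3.npy')):
    s=w[...,:2]@u;t=w[...,:2]@v;z=w[...,2]
    for k in np.arange(-.3,0.02,.04):
        g=(abs(s-k)<.02)&(t>.36)&(t<.6)&(z>.1)&(z<.4); print(k.round(2),g.sum(),z[g].min().round(3) if g.any() else '',end='; ')
    print()
E
```

```text
-0.3 0 ; -0.26 89 0.234; -0.22 498 0.225; -0.18 746 0.195; -0.14 794 0.154; -0.1 327 0.108; -0.06 410 0.1; -0.02 0 ; 
-0.3 2344 0.226; -0.26 1488 0.23; -0.22 959 0.262; -0.18 75 0.186; -0.14 173 0.155; -0.1 162 0.1; -0.06 9 0.104; -0.02 0 ;
```

View pics/c4.png

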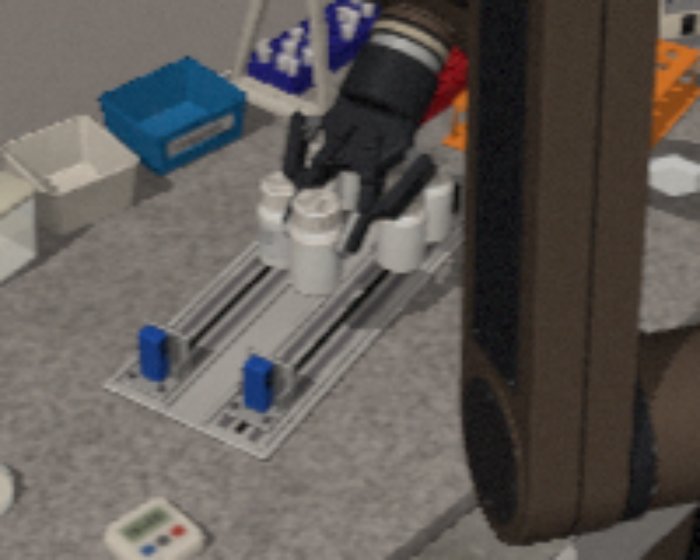

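The jar hangs upright at crop (315,240). I'll measure its base height and lateral position, which needs no time on the robot's clock.

```bash
python3 - <<'E'
from h import *
A=np.radians(12.4);u=np.array([-np.sin(A),np.cos(A)]);v=np.array([np.cos(A),np.sin(A)])
W=np.load('c4.npy');im=cv2.imread('pics/scene0.png')
q=W[160:200,328:352].reshape(-1,3);s=q[:,:2]@u;t=q[:,:2]@v;z=q[:,2]
m=(z>.075)&(abs(s+.08)<.035)&(abs(t-.433)<.03)
print(m.sum(),np.percentile(z[m],[0,1,99]))
for a in np.arange(.09,.19,.01):
    g=m&(abs(z-a)<.005)
    if g.sum()>4: 
        # circle fit with r=.023 from nearest arc
        from scipy.optimize import least_squares
        f=least_squares(lambda p:np.hypot(s[g]-p[0],t[g]-p[1])-.023,[-.08,.433],loss='soft_l1',f_scale=.002); print(a.round(3),g.sum(),f.x.round(4))
E
```

```text
484 [0.09079025 0.09354391 0.17923335]
0.09 7 [-0.0772  0.4326]
0.1 37 [-0.0762  0.4303]
0.11 38 [-0.0754  0.4296]
0.12 43 [-0.0754  0.4309]
0.13 46 [-0.0754  0.4305]
0.14 47 [-0.0742  0.431 ]
0.15 69 [-0.0763  0.4304]
0.16 47 [-0.0781  0.4305]
0.17 68 [-0.079   0.4345]
0.18 82 [-0.0776  0.4455]
```

```bash
H="python3 -m handwheel"
$H '[0.02,0.004,-0.1,0,0,0, 0,0,-0.15,0,0,0, 0,0,-0.15,0,0,0, 0,0,-0.13,0,0,0, 0,0,0,0,0,0]'
$H '[0,0,-0.02,0,0,0, 0,0,0,0,0,0]'
$H '[0,0,-0.013,0,0,0, 0,0,0,0,0,0]'
```

```text
time: 6.47
eef_pos: [0.4415, 0.0129, 0.0627]
tcp_rot: [0.566, 0.698, 0.271, -0.344]
contact_force: [-1.9, 0.6, -1.5]
opening: 0.503
finger_force: 51.0
time: 6.63
eef_pos: [0.444, 0.0116, 0.0629]
tcp_rot: [0.566, 0.699, 0.273, -0.342]
contact_force: [-0.2, 0.6, -1.5]
opening: 0.499
finger_force: 51.1
time: 6.8
eef_pos: [0.4443, 0.0111, 0.061]
tcp_rot: [0.566, 0.699, 0.273, -0.341]
contact_force: [-0.3, 0.1, -0.7]
opening: 0.499
finger_force: 51.1
```

```bash
H="python3 -m handwheel"
$H '[0,0,-0.02,0,0,0, 0,0,0,0,0,0]' | egrep 'eef|contact'
$H '[0,0,-0.013,0,0,0, 0,0,0,0,0,0]'| egrep 'eef|contact'
$H '[0,0,-0.007,0,0,0, 0,0,0,0,0,0]'| egrep 'eef|contact'
python3 - <<'E'
from h import *
A=np.radians(12.4);u=np.array([-np.sin(A),np.cos(A)]);v=np.array([np.cos(A),np.sin(A)])
from scipy.optimize import least_squares
p,d,W,c=cam('scene')
q=W[160:220,318:358].reshape(-1,3);s=q[:,:2]@u;t=q[:,:2]@v;z=q[:,2]
m=(abs(s+.08)<.04)&(abs(t-.433)<.035)
print(np.percentile(z[m&(z<.11)],99))
for a in np.arange(.02,.1,.01):
    g=m&(abs(z-a)<.005)
    if g.sum()>4: 
        f=least_squares(lambda p:np.hypot(s[g]-p[0],t[g]-p[1])-.023,[-.08,.433],loss='soft_l1',f_scale=.002); print(a.round(3),g.sum(),f.x.round(4))
E
```

```text
eef_pos: [0.4437, 0.0113, 0.0573]
contact_force: [0.4, 0.1, -1.4]
eef_pos: [0.4439, 0.011, 0.0568]
contact_force: [-1.8, -1.5, 6.3]
eef_pos: [0.444, 0.011, 0.0567]
contact_force: [-4.0, -4.0, 9.5]
0.10392777720640808
0.02 39 [-0.0765  0.4344]
0.03 33 [-0.0758  0.4346]
0.04 38 [-0.0767  0.4332]
0.05 48 [-0.0764  0.4317]
0.06 75 [-0.0776  0.4304]
0.07 80 [-0.0797  0.4317]
0.08 67 [-0.0849  0.4312]
0.09 146 [-0.0907  0.4288]
```

```bash
H="python3 -m handwheel"
$H '[0,0,0.007,0,0,0, 0,0,0,0,0,0, 0,0,0,0,0,0, 0,0,0,0,0,0, 0,0,0,0,0,0]' 0.8
$H '[0,0,0,0,0,0, 0,0,0,0,0,0, 0,0,0.05,0,0,0, 0,0,0.1,0,0,0, 0,0,0.15,0,0,0]' 1
$H '[0,0,0.2,0,0,0, 0,0,0.2,0,0,0, 0,0,0.15,0,0,0, 0,0,0.1,0,0,0, 0,0,0,0,0,0]'
python3 - <<'E'
from h import *
A=np.radians(12.4);u=np.array([-np.sin(A),np.cos(A)]);v=np.array([np.cos(A),np.sin(A)])
from scipy.optimize import least_squares
p,d,W,c=cam('scene')
q=W[150:220,318:358].reshape(-1,3);s=q[:,:2]@u;t=q[:,:2]@v;z=q[:,2]
m=(abs(s+.08)<.04)&(abs(t-.433)<.035)
for a in np.arange(.02,.1,.02):
    g=m&(abs(z-a)<.01)
    if g.sum()>4: 
        f=least_squares(lambda p:np.hypot(s[g]-p[0],t[g]-p[1])-.023,[-.08,.433],loss='soft_l1',f_scale=.002); print(a.round(3),g.sum(),f.x.round(4))
cv2.imwrite('pics/c5.png',cv2.resize(p[110:270,250:450],None,fx=3.5,fy=3.5))
E
```

```text
time: 7.77
eef_pos: [0.4435, 0.0116, 0.055]
tcp_rot: [0.566, 0.698, 0.273, -0.343]
contact_force: [-0.2, 0.7, -0.4]
opening: 0.801
finger_force: 0.0
time: 8.18
eef_pos: [0.4425, 0.012, 0.0998]
tcp_rot: [0.566, 0.697, 0.273, -0.344]
contact_force: [0.2, 0.3, 0.1]
opening: 0.996
finger_force: 0.0
time: 8.6
eef_pos: [0.4451, 0.0107, 0.2009]
tcp_rot: [0.566, 0.7, 0.274, -0.339]
contact_force: [0.5, 0.3, -0.2]
opening: 0.999
finger_force: 0.0
0.02 120 [-0.0765  0.4323]
0.04 74 [-0.0758  0.4346]
0.06 88 [-0.0768  0.4346]
0.08 88 [-0.0772  0.438 ]
```

View pics/c5.png

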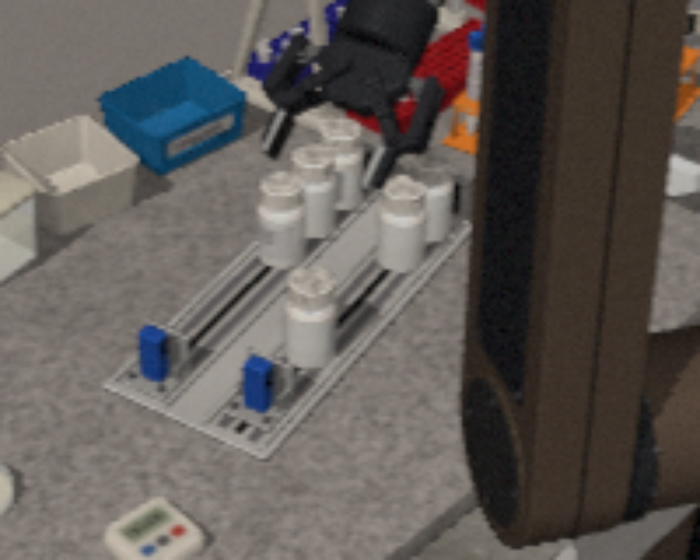

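The jar stands upright in the near lane at crop (310,320), and all six jars are standing. Next I'll move above the near grip.

```bash
H="python3 -m handwheel"
$H '[-0.0153,0.0603,0,-0.0727,-0.016,0, -0.0153,0.0603,0,-0.0727,-0.016,0, -0.0153,0.0603,0,-0.0727,-0.016,0, -0.0153,0.0603,0,-0.0727,-0.016,0, -0.0153,0.0603,0,-0.0727,-0.016,0]' 0.6 30 >/dev/null
$H '[-0.0153,0.0603,0,-0.0727,-0.016,0, -0.0153,0.0603,0,-0.0727,-0.016,0, -0.0153,0.0603,0,-0.0727,-0.016,0, -0.0153,0.0603,0,-0.0727,-0.016,0, -0.0153,0.0603,0,-0.0727,-0.016,0]' >/dev/null
$H '[0,0,0,0,0,0, 0,0,0,0,0,0, 0,0,0,0,0,0]'
cat > st.py <<'E'
from h import *
from scipy.spatial.transform import Rotation as R
A=np.radians(12.4);u=np.array([-np.sin(A),np.cos(A)]);v=np.array([np.cos(A),np.sin(A)])
s=ctrl.get_state();e=s['eef_pos']; print('q',s['qpos'].round(3),'s',(e[:2]@u).round(4),'t',(e[:2]@v).round(4),'z',e[2].round(4),'time',s['time']); print(R.from_quat(s['tcp_rot']).as_matrix().round(3))
print('Fu',s['contact_force'][:2]@u,'Fv',s['contact_force'][:2]@v)
E
python3 st.py
```

```text
time: 9.73
eef_pos: [0.42, 0.1017, 0.1962]
tcp_rot: [0.624, 0.771, -0.082, 0.101]
contact_force: [0.7, -0.2, -0.2]
opening: 0.599
finger_force: 0.0
q [ 0.141 -0.196  2.194 -0.287  1.142  0.051] s 0.0091 t 0.4321 z 0.1962 time 9.7333
[[-0.201  0.978  0.053]
 [ 0.945  0.208 -0.253]
 [-0.258 -0.001 -0.966]]
Fu -0.3190587714978583 Fv 0.6338069313128899
```

```bash
H="python3 -m handwheel"
$H '[0.013,0.003,-0.2,0,0,0, 0,0,-0.2,0,0,0, 0,0,-0.2,0,0,0, 0,0,-0.2,0,0,0, 0,0,-0.1,0,0,0]'
$H '[0,0,-0.04,0,0,0, 0,0,0,0,0,0]'
$H '[0,0,0,0,0,0, 0,0,0,0,0,0, 0,0,0,0,0,0, 0,0,0,0,0,0, 0,0,0,0,0,0]' 0 40
python3 st.py
```

```text
time: 10.15
eef_pos: [0.4204, 0.1003, 0.0588]
tcp_rot: [0.625, 0.769, -0.084, 0.1]
contact_force: [-1.5, -1.0, -0.4]
opening: 0.6
finger_force: 0.0
time: 10.32
eef_pos: [0.4216, 0.1008, 0.0549]
tcp_rot: [0.625, 0.77, -0.083, 0.101]
contact_force: [-0.6, -0.1, -0.1]
opening: 0.596
finger_force: 0.0
time: 10.73
eef_pos: [0.4233, 0.1019, 0.0584]
tcp_rot: [0.624, 0.77, -0.082, 0.103]
contact_force: [-2.2, -3.4, 5.1]
opening: 0.247
finger_force: 40.2
q [ 0.142  0.047  2.266 -0.357  0.84   0.175] s 0.0086 t 0.4353 z 0.0584 time 10.7333
[[-0.2    0.978  0.057]
 [ 0.944  0.208 -0.255]
 [-0.261  0.003 -0.965]]
Fu -2.882496778104088 Fv -2.8385158701788344
```

```bash
H="python3 -m handwheel"
for i in 1; do
$H '[0.0107,-0.0488,0,0,0,0, 0.0107,-0.0488,0,0,0,0, 0.0107,-0.0488,0,0,0,0, 0.0107,-0.0488,0,0,0,0, 0.0107,-0.0488,0,0,0,0]'
$H '[0.0107,-0.0488,0,0,0,0, 0.0107,-0.0488,0,0,0,0, 0.0107,-0.0488,0,0,0,0, 0.0107,-0.0488,0,0,0,0, 0.0107,-0.0488,0,0,0,0]'
done; python3 st.py
```

```text
time: 11.15
eef_pos: [0.4312, 0.0657, 0.0584]
tcp_rot: [0.624, 0.77, -0.081, 0.103]
contact_force: [-4.9, 2.6, 6.6]
opening: 0.249
finger_force: 40.4
time: 11.57
eef_pos: [0.4394, 0.0292, 0.0584]
tcp_rot: [0.624, 0.77, -0.081, 0.103]
contact_force: [-3.8, 3.5, 6.6]
opening: 0.247
finger_force: 40.5
q [-0.032  0.034  2.279 -0.36   0.794  0.009] s -0.0658 t 0.4354 z 0.0584 time 11.5667
[[-0.199  0.978  0.058]
 [ 0.945  0.208 -0.253]
 [-0.259  0.004 -0.966]]
Fu 4.252160729736754 Fv -2.9239377098821207
```

```bash
H="python3 -m handwheel"
$H '[0.0107,-0.0488,0,0,0,0, 0.0107,-0.0488,0,0,0,0, 0.0107,-0.0488,0,0,0,0, 0.0107,-0.0488,0,0,0,0, 0.0107,-0.0488,0,0,0,0]'
$H '[0.0107,-0.0488,0,0,0,0, 0.0107,-0.0488,0,0,0,0, 0.0107,-0.0488,0,0,0,0, 0.0107,-0.0488,0,0,0,0, 0,0,0,0,0,0]'
python3 st.py
python3 - <<'E'
from h import *
p,d,W,c=cam('scene')
cv2.imwrite('pics/c6.png',cv2.resize(p[110:270,250:450],None,fx=3.5,fy=3.5))
E
```

```text
time: 11.98
eef_pos: [0.4475, -0.0074, 0.0584]
tcp_rot: [0.624, 0.77, -0.081, 0.103]
contact_force: [-3.6, 3.2, 6.4]
opening: 0.248
finger_force: 40.5
time: 12.4
eef_pos: [0.4542, -0.0377, 0.0584]
tcp_rot: [0.624, 0.77, -0.081, 0.104]
contact_force: [-3.0, -1.5, 4.5]
opening: 0.252
finger_force: 40.1
q [-0.183  0.049  2.264 -0.358  0.754 -0.139] s -0.1344 t 0.4356 z 0.0584 time 12.4
[[-0.199  0.978  0.058]
 [ 0.944  0.208 -0.255]
 [-0.261  0.004 -0.965]]
Fu -0.803902317019014 Fv -3.2960173291512618
```

View pics/c6.png

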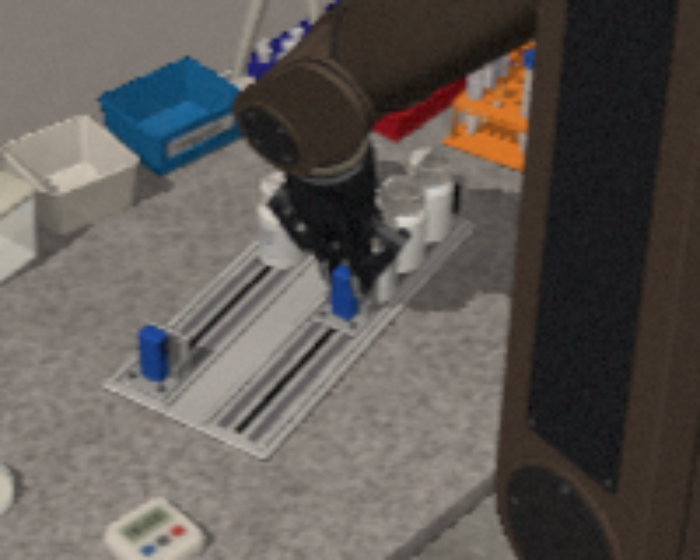

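The near follower, at crop (345,295), is pushing the jar, and everything is still standing. I'll creep in until the force rises.

```bash
H="python3 -m handwheel"
$H '[0.0043,-0.0195,0,0,0,0, 0.0043,-0.0195,0,0,0,0, 0.0043,-0.0195,0,0,0,0, 0.0043,-0.0195,0,0,0,0]' | egrep 'eef|cont'
$H '[0.0022,-0.0098,0,0,0,0, 0.0022,-0.0098,0,0,0,0]'| egrep 'eef|cont'
$H '[0.0022,-0.0098,0,0,0,0, 0.0022,-0.0098,0,0,0,0]'| egrep 'eef|cont'
python3 st.py
```

```text
eef_pos: [0.4566, -0.0482, 0.0584]
contact_force: [-3.0, 2.9, 8.3]
eef_pos: [0.4572, -0.0511, 0.0584]
contact_force: [-4.0, 3.7, 9.2]
eef_pos: [0.4579, -0.054, 0.0584]
contact_force: [-4.0, 4.6, 8.0]
q [-0.219  0.056  2.257 -0.353  0.746 -0.177] s -0.151 t 0.4356 z 0.0584 time 13.1167
[[-0.199  0.978  0.058]
 [ 0.945  0.208 -0.253]
 [-0.26   0.004 -0.966]]
Fu 5.364988453705632 Fv -2.868757614519603
```

```bash
H="python3 -m handwheel"
$H '[0.0022,-0.0098,0,0,0,0, 0,0,0,0,0,0]'| egrep 'eef|cont'
$H '[0.0022,-0.0098,0,0,0,0, 0,0,0,0,0,0]'| egrep 'eef|cont'
$H '[0.0022,-0.0098,0,0,0,0, 0,0,0,0,0,0]'| egrep 'eef|cont'
python3 st.py
```

```text
eef_pos: [0.4582, -0.0556, 0.0584]
contact_force: [-4.2, 2.2, 8.5]
eef_pos: [0.4585, -0.0569, 0.0584]
contact_force: [-3.9, 2.1, 8.3]
eef_pos: [0.4588, -0.0584, 0.0584]
contact_force: [-4.4, 3.1, 9.1]
q [-0.228  0.058  2.254 -0.353  0.744 -0.186] s -0.1555 t 0.4356 z 0.0584 time 13.6167
[[-0.199  0.978  0.058]
 [ 0.945  0.208 -0.254]
 [-0.26   0.004 -0.966]]
Fu 3.963077699864206 Fv -3.5927492754636092
```

```bash
H="python3 -m handwheel"
$H '[0.0022,-0.0098,0,0,0,0, 0,0,0,0,0,0]'| egrep 'eef|cont'
$H '[0.0022,-0.0098,0,0,0,0, 0,0,0,0,0,0]'| egrep 'eef|cont'
$H '[0.0022,-0.0098,0,0,0,0, 0,0,0,0,0,0]'| egrep 'eef|cont'
python3 st.py
```

```text
eef_pos: [0.4592, -0.0598, 0.0584]
contact_force: [-3.0, 3.1, 9.3]
eef_pos: [0.4592, -0.0602, 0.0583]
contact_force: [-5.0, 9.5, 12.6]
eef_pos: [0.4593, -0.0604, 0.0583]
contact_force: [-8.0, 16.6, 16.0]
q [-0.235  0.059  2.253 -0.345  0.744 -0.196] s -0.1576 t 0.4356 z 0.0583 time 14.1167
[[-0.198  0.979  0.057]
 [ 0.946  0.206 -0.249]
 [-0.255  0.004 -0.967]]
Fu 17.94222284781387 Fv -4.28362367060204
```

```bash
H="python3 -m handwheel"
$H '[-0.0022,0.0098,0,0,0,0, 0,0,0,0,0,0]'| egrep 'eef|cont'
$H '[0,0,0,0,0,0, 0,0,0,0,0,0, 0,0,0,0,0,0, 0,0,0,0,0,0]' 0.6
$H '[-0.003,0.013,0.05,0,0,0, -0.006,0.026,0.1,0,0,0, -0.011,0.048,0.18,0,0,0, -0.011,0.048,0.18,0,0,0, -0.011,0.048,0.18,0,0,0]'
$H '[0,0,0.15,0,0,0, 0,0,0,0,0,0]'
python3 st.py
cat > chk.py <<'E'
from h import *
A=np.radians(12.4);u=np.array([-np.sin(A),np.cos(A)]);v=np.array([np.cos(A),np.sin(A)])
for n in('side','scene','wrist'):
    p,d,W,c=cam(n); s=W[...,:2]@u;t=W[...,:2]@v;z=W[...,2]
    hsv=cv2.cvtColor(p,cv2.COLOR_BGR2HSV)
    for nm,t0 in(('near',.434),('far',.530)):
        L=(abs(t-t0)<.03)&(s>-.36)&(s<.06)
        g=L&(z>.087)&(z<.1); k,l,st,ce=cv2.connectedComponentsWithStats(g.astype(np.uint8))
        caps=[(s[l==i].min().round(4),s[l==i].max().round(4)) for i in range(1,k) if st[i,4]>40]
        b=L&(hsv[...,0]>105)&(hsv[...,0]<130)&(hsv[...,1]>150)&(z>.057)&(z<.066)
        print(n,nm,'caps',caps,'grip',b.sum(),(np.median(s[b]).round(4),s[b].min().round(4),s[b].max().round(4),np.median(t[b]).round(4)) if b.any() else '')
E
python3 chk.py
```

```text
eef_pos: [0.4592, -0.0601, 0.0584]
contact_force: [-5.4, 8.1, 12.9]
time: 14.62
eef_pos: [0.4588, -0.0617, 0.0567]
tcp_rot: [0.624, 0.77, -0.081, 0.103]
contact_force: [-0.1, -0.8, -0.2]
opening: 0.599
finger_force: 0.0
time: 15.03
eef_pos: [0.4519, -0.034, 0.1613]
tcp_rot: [0.624, 0.77, -0.081, 0.102]
contact_force: [1.2, -0.0, -0.9]
opening: 0.601
finger_force: 0.0
time: 15.2
eef_pos: [0.4555, -0.0345, 0.1889]
tcp_rot: [0.624, 0.77, -0.079, 0.107]
contact_force: [1.1, 0.5, 1.3]
opening: 0.6
finger_force: 0.0
q [-0.176 -0.179  2.195 -0.283  1.029 -0.249] s -0.1315 t 0.4374 z 0.1889 time 15.2
[[-0.198  0.978  0.067]
 [ 0.944  0.208 -0.255]
 [-0.264  0.013 -0.965]]
Fu 0.20765197904167113 Fv 1.1620547356080346
side near caps [(np.float64(-0.3119), np.float64(-0.1839))] grip 0 
side far caps [(np.float64(-0.2006), np.float64(-0.1622)), (np.float64(-0.2545), np.float64(-0.2138)), (np.float64(-0.3063), np.float64(-0.2684))] grip 18 (np.float64(0.0196), np.float64(0.0175), np.float64(0.023), np.float64(0.529))
scene near caps [(np.float64(-0.3084), np.float64(-0.1786))] grip 22 (np.float64(-0.1541), np.float64(-0.1621), np.float64(-0.148), np.float64(0.4318))
scene far caps [(np.float64(-0.2477), np.float64(-0.2134)), (np.float64(-0.198), np.float64(-0.1556))] grip 25 (np.float64(0.0287), np.float64(0.0181), np.float64(0.0363), np.float64(0.5281))
wrist near caps [(np.float64(-0.2192), np.float64(-0.1807)), (np.float64(-0.2635), np.float64(-0.2248)), (np.float64(-0.308), np.float64(-0.2705))] grip 422 (np.float64(-0.1526), np.float64(-0.1618), np.float64(-0.1462), np.float64(0.4344))
wrist far caps [(np.float64(-0.1979), np.float64(-0.1584)), (np.float64(-0.2396), np.float64(-0.2118))] grip 0
```

The near lane is snug, with cap centres about 45 mm apart and the follower face at the jar. Now the far follower.

```bash
H="python3 -m handwheel"
$H '[0.076,0.229,0,0,0,0, 0.076,0.229,0,0,0,0, 0.076,0.229,0,0,0,0, 0.076,0.229,0,0,0,0, 0.076,0.229,0,0,0,0]' >/dev/null
$H '[0,0,0,0,0,0, 0,0,0,0,0,0, 0,0,0,0,0,0]'
python3 st.py
```

```text
time: 16.02
eef_pos: [0.5082, 0.137, 0.1806]
tcp_rot: [0.624, 0.77, -0.083, 0.101]
contact_force: [0.6, 0.0, -1.0]
opening: 0.6
finger_force: 0.0
q [ 0.185  0.054  1.991 -0.294  1.11   0.109] s 0.0247 t 0.5258 z 0.1806 time 16.0167
[[-0.201  0.978  0.052]
 [ 0.945  0.208 -0.254]
 [-0.26  -0.002 -0.966]]
Fu -0.12053369182652304 Fv 0.5823883329825839
```

```bash
H="python3 -m handwheel"
$H '[0.02,0.004,-0.2,0,0,0, 0,0,-0.2,0,0,0, 0,0,-0.2,0,0,0, 0,0,-0.15,0,0,0, 0,0,0,0,0,0]'
python3 st.py
$H '[0,0,-0.06,0,0,0, 0,0,0,0,0,0]'
$H '[0,0,0,0,0,0, 0,0,0,0,0,0, 0,0,0,0,0,0, 0,0,0,0,0,0, 0,0,0,0,0,0]' 0 40
python3 st.py
```

```text
time: 16.43
eef_pos: [0.5074, 0.1356, 0.0643]
tcp_rot: [0.625, 0.77, -0.086, 0.098]
contact_force: [-1.5, -0.4, -1.1]
opening: 0.602
finger_force: 0.0
q [ 0.183  0.228  2.044 -0.337  0.901  0.19 ] s 0.0235 t 0.5247 z 0.0643 time 16.4333
[[-0.2    0.979  0.044]
 [ 0.945  0.205 -0.255]
 [-0.259 -0.01  -0.966]]
Fu -0.07635533626403262 Fv -1.519956346633188
time: 16.6
eef_pos: [0.5121, 0.1372, 0.0608]
tcp_rot: [0.625, 0.77, -0.082, 0.102]
contact_force: [-0.3, -0.4, -1.3]
opening: 0.599
finger_force: 0.0
time: 17.02
eef_pos: [0.5135, 0.1381, 0.063]
tcp_rot: [0.624, 0.77, -0.081, 0.104]
contact_force: [-2.5, -1.1, 5.0]
opening: 0.247
finger_force: 40.9
q [ 0.186  0.237  2.036 -0.342  0.887  0.197] s 0.0247 t 0.5311 z 0.063 time 17.0167
[[-0.2    0.978  0.059]
 [ 0.945  0.208 -0.254]
 [-0.26   0.005 -0.965]]
Fu -0.5531685893375473 Fv -2.6312206787942336
```

```bash
H="python3 -m handwheel"
$H '[0.0107,-0.0488,0,0,0,0, 0.0107,-0.0488,0,0,0,0, 0.0107,-0.0488,0,0,0,0, 0.0107,-0.0488,0,0,0,0, 0.0107,-0.0488,0,0,0,0]'| egrep 'eef|cont'
$H '[0.0107,-0.0488,0,0,0,0, 0.0107,-0.0488,0,0,0,0, 0.0107,-0.0488,0,0,0,0, 0.0107,-0.0488,0,0,0,0, 0.0107,-0.0488,0,0,0,0]'| egrep 'eef|cont'
python3 st.py; python3 chk.py | grep far
```

```text
eef_pos: [0.5215, 0.1018, 0.063]
contact_force: [-2.1, 1.2, 6.6]
eef_pos: [0.5296, 0.0651, 0.063]
contact_force: [-1.7, 1.7, 6.3]
q [ 0.043  0.224  2.052 -0.348  0.846  0.064] s -0.0501 t 0.5313 z 0.063 time 17.85
[[-0.199  0.978  0.059]
 [ 0.945  0.208 -0.253]
 [-0.26   0.005 -0.966]]
Fu 1.9973993471902574 Fv -1.2826675750416077
side far caps [(np.float64(-0.2007), np.float64(-0.1621)), (np.float64(-0.2537), np.float64(-0.2139)), (np.float64(-0.3068), np.float64(-0.2669))] grip 20 (np.float64(-0.0553), np.float64(-0.0584), np.float64(-0.0506), np.float64(0.5319))
scene far caps [(np.float64(-0.3063), np.float64(-0.2661)), (np.float64(-0.2523), np.float64(-0.2089)), (np.float64(-0.1963), np.float64(-0.1588))] grip 18 (np.float64(-0.0469), np.float64(-0.0587), np.float64(-0.0412), np.float64(0.5353))
wrist far caps [(np.float64(-0.052), np.float64(-0.0283)), (np.float64(-0.052), np.float64(-0.0278))] grip 1381 (np.float64(-0.0456), np.float64(-0.056), np.float64(-0.0399), np.float64(0.5303))
```

The follower moves along with the grip.

```bash
H="python3 -m handwheel"
$H '[0.0107,-0.0488,0,0,0,0, 0.0107,-0.0488,0,0,0,0, 0.0107,-0.0488,0,0,0,0, 0.0107,-0.0488,0,0,0,0, 0.0107,-0.0488,0,0,0,0]'| egrep 'eef|cont'
$H '[0.0107,-0.0488,0,0,0,0, 0.0107,-0.0488,0,0,0,0, 0.0107,-0.0488,0,0,0,0, 0.0107,-0.0488,0,0,0,0, 0.0107,-0.0488,0,0,0,0]'| egrep 'eef|cont'
$H '[0.0043,-0.0195,0,0,0,0, 0.0043,-0.0195,0,0,0,0, 0.0043,-0.0195,0,0,0,0, 0.0043,-0.0195,0,0,0,0]' | egrep 'eef|cont'
$H '[0.0043,-0.0195,0,0,0,0, 0.0043,-0.0195,0,0,0,0]' | egrep 'eef|cont'
python3 st.py
```

```text
eef_pos: [0.5378, 0.0285, 0.0631]
contact_force: [-0.6, 2.6, 7.6]
eef_pos: [0.5459, -0.0081, 0.063]
contact_force: [-1.1, 2.2, 6.9]
eef_pos: [0.5485, -0.0196, 0.063]
contact_force: [-0.8, 2.3, 7.4]
eef_pos: [0.5497, -0.0253, 0.063]
contact_force: [-0.6, 3.4, 6.8]
q [-0.128  0.236  2.037 -0.344  0.804 -0.104] s -0.1428 t 0.5315 z 0.063 time 19.3333
[[-0.199  0.978  0.06 ]
 [ 0.945  0.208 -0.253]
 [-0.26   0.006 -0.966]]
Fu 3.413618444191984 Fv 0.1532998052241862
```

```bash
H="python3 -m handwheel"
$H '[0.0022,-0.0098,0,0,0,0, 0.0022,-0.0098,0,0,0,0, 0.0022,-0.0098,0,0,0,0, 0.0022,-0.0098,0,0,0,0, 0,0,0,0,0,0]'| egrep 'eef|cont'
$H '[0.0022,-0.0098,0,0,0,0, 0.0022,-0.0098,0,0,0,0, 0,0,0,0,0,0]'| egrep 'eef|cont'
$H '[0.0022,-0.0098,0,0,0,0, 0,0,0,0,0,0]'| egrep 'eef|cont'
$H '[0.0022,-0.0098,0,0,0,0, 0,0,0,0,0,0]'| egrep 'eef|cont'
python3 st.py
```

```text
eef_pos: [0.551, -0.0311, 0.063]
contact_force: [-1.5, 2.7, 6.8]
eef_pos: [0.5516, -0.0339, 0.063]
contact_force: [-1.5, 3.6, 6.9]
eef_pos: [0.5519, -0.0353, 0.063]
contact_force: [-2.3, 4.1, 7.4]
eef_pos: [0.5523, -0.0367, 0.063]
contact_force: [-1.0, 3.9, 7.3]
q [-0.149  0.24   2.032 -0.342  0.8   -0.126] s -0.1544 t 0.5315 z 0.063 time 20.3333
[[-0.199  0.978  0.059]
 [ 0.945  0.208 -0.252]
 [-0.259  0.006 -0.966]]
Fu 4.02975100883741 Fv -0.1758676736310329
```

```bash
H="python3 -m handwheel"
$H '[0.0022,-0.0098,0,0,0,0, 0,0,0,0,0,0]'| egrep 'eef|cont'
$H '[0.0022,-0.0098,0,0,0,0, 0,0,0,0,0,0]'| egrep 'eef|cont'
$H '[0.0022,-0.0098,0,0,0,0, 0,0,0,0,0,0]'| egrep 'eef|cont'
python3 st.py
```

```text
eef_pos: [0.5526, -0.038, 0.063]
contact_force: [-2.6, 5.0, 7.4]
eef_pos: [0.5529, -0.0395, 0.063]
contact_force: [-2.5, 5.1, 8.0]
eef_pos: [0.553, -0.0399, 0.063]
contact_force: [-3.2, 9.7, 10.2]
q [-0.155  0.241  2.03  -0.338  0.8   -0.134] s -0.1577 t 0.5315 z 0.063 time 20.8333
[[-0.198  0.978  0.059]
 [ 0.946  0.207 -0.25 ]
 [-0.257  0.006 -0.966]]
Fu 10.12268387588036 Fv -1.036241213048206
```

Contact came at the same position as in the near lane (-0.1577). One more small push, then release and retreat.

```bash
H="python3 -m handwheel"
$H '[0.0015,-0.0065,0,0,0,0, 0,0,0,0,0,0]'| egrep 'eef|cont'
$H '[-0.0015,0.0065,0,0,0,0, 0,0,0,0,0,0, 0,0,0,0,0,0]'| egrep 'eef|cont'
$H '[0,0,0,0,0,0, 0,0,0,0,0,0, 0,0,0,0,0,0, 0,0,0,0,0,0]' 0.6
$H '[-0.003,0.013,0.05,0,0,0, -0.006,0.026,0.1,0,0,0, -0.011,0.048,0.18,0,0,0, -0.011,0.048,0.18,0,0,0, -0.011,0.048,0.18,0,0,0]'
$H '[-0.02,0.1,0.15,0,0,0, -0.02,0.1,0,0,0,0, -0.02,0.1,0,0,0,0, 0,0,0,0,0,0]'
python3 chk.py
python3 - <<'E'
from h import *
p,d,W,c=cam('wrist'); q,d,W,c=cam('side')
cv2.imwrite('pics/f7.png',np.vstack([cv2.resize(p,(480,300)),cv2.resize(q,(480,300))]))
E
```

```text
eef_pos: [0.553, -0.04, 0.063]
contact_force: [-4.6, 13.2, 11.3]
eef_pos: [0.553, -0.0399, 0.063]
contact_force: [-3.6, 9.6, 9.9]
time: 21.58
eef_pos: [0.5517, -0.0422, 0.0608]
tcp_rot: [0.624, 0.77, -0.082, 0.102]
contact_force: [0.0, 0.3, 0.4]
opening: 0.602
finger_force: 0.0
time: 22.0
eef_pos: [0.5453, -0.0145, 0.1658]
tcp_rot: [0.624, 0.77, -0.082, 0.102]
contact_force: [-0.0, 0.1, -0.0]
opening: 0.603
finger_force: 0.0
time: 22.33
eef_pos: [0.5365, 0.0322, 0.1883]
tcp_rot: [0.624, 0.771, -0.08, 0.103]
contact_force: [-0.3, -0.3, -0.0]
opening: 0.599
finger_force: 0.0
side near caps [(np.float64(-0.3119), np.float64(-0.1826))] grip 0 
side far caps [(np.float64(-0.3125), np.float64(-0.1838))] grip 6 (np.float64(-0.1602), np.float64(-0.1649), np.float64(-0.1571), np.float64(0.5226))
scene near caps [(np.float64(-0.3109), np.float64(-0.177))] grip 21 (np.float64(-0.1516), np.float64(-0.1635), np.float64(-0.147), np.float64(0.4319))
scene far caps [(np.float64(-0.3101), np.float64(-0.1809))] grip 22 (np.float64(-0.153), np.float64(-0.1621), np.float64(-0.1421), np.float64(0.5277))
wrist near caps [(np.float64(-0.1957), np.float64(-0.1799))] grip 56 (np.float64(-0.1499), np.float64(-0.1576), np.float64(-0.1465), np.float64(0.4279))
wrist far caps [(np.float64(-0.2724), np.float64(-0.1806))] grip 336 (np.float64(-0.1523), np.float64(-0.1623), np.float64(-0.1462), np.float64(0.5303))
```

View pics/f7.png

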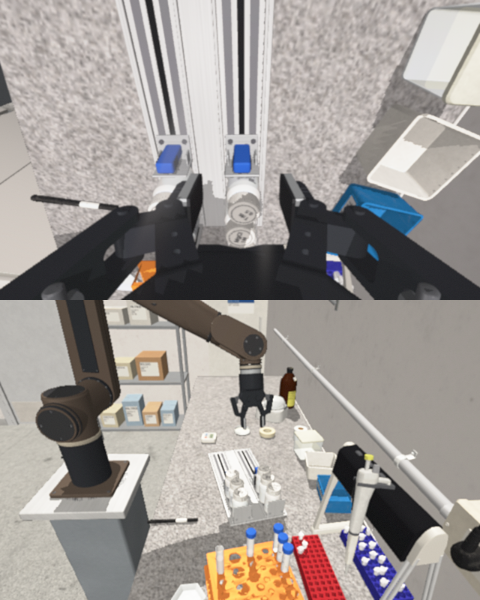

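The picture shows both rows standing snug. The followers are at (170,160) and (242,158), pressed against their rows, and the bystanders have not moved. The arm is clear.

```bash
python3 -c "
from plant import ctrl
print(ctrl.sign_off())"
```

```text
the job is handed in; nothing more can be done
None
```

The tipped jar stands upright again in the near lane, both lanes are snug between end stop and follower with all six jars standing, the timer, tape roll, petri dish and marker look unmoved in the last picture, and the job was handed in at about 23 s of the 64 s limit.

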